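Take the sun ball out of the study model's curved track and pack its kit tray

ROBOT

A 6-joint arm with a two-finger parallel gripper is mounted at the origin on the work surface. World frame = base frame: x ahead of the robot, y to its left, z up, the work surface at z = 0. Lengths are in m, angles in rad, forces in N, time in s.
With the tool pointing down it reaches from about 0.35 to 1 m from the base axis. Payload 7.1 kg.
Tool frame: the origin (TCP) lies midway between the tips of the shut fingers; the grasp point (between the pads) lies 19 mm behind it; z points along the fingers, y is the line along which they close (so a half turn about z gives the same grasp; the last joint's range is limited). The gripper opens to 85 mm and grips with 20 to 120 N. Pads are 22 mm wide; open, the fingers measure 114 mm over their backs; the gripper's body (76 mm by 85 mm) begins 54 mm behind the grasp point. The pads swing forward as they close: fully open they stand 13 mm farther back than shut.
Start: joints at [-1.261, 0.423, 1.63, -0, 1.089, -0.019], TCP at [0.202, -0.591, 0.231] pointing down, gripper open.
Joint ranges: [-3, 3], [-0.9, 2.11], [0.09, 2.58], [-1.31, 4.45], [0.11, 2.69], [-2.54, 2.54]. Speed limits (rad/s): [2.39, 2.39, 3.01, 3.14, 3.14, 3.14].

INTERFACE

Orientations are given as a unit quaternion [w, x, y, z].
In Python, from station import env gives the robot as it stands.
- The arm moves only by the shell command python3 -m crank 'ROWS' [FORCE]. ROWS is JSON, a list of rows, each a list of 7 numbers: the shift along the tool's x, y, z in m, then the turn, a rotation vector about the tool's x, y, z in degrees, then the opening in per cent of the stroke, from 0 (shut) to 100 (fully open). In form: [[tx, ty, tz, wx, wy, wz, jaw], ...]. A call has 1 to 8 rows; each row shifts and turns the commanded pose from where the row before left it, along the tool's axes as they then stand; what a row does not reach is not made up. A row lasts 1/8 s, in which the tool goes at most 62.5 mm and 10.7 degrees, less where a joint would pass 70% of its speed; a pose out of reach is approached as far as the arm can. A call is refused whole if a number of a shift passes 0.0625 or a number of a turn 10.7, either way. A call with a gripper value outside its range is refused whole. The fingers move at their own pace and stop on an object; FORCE is the grip in N (left out, the last holds). Time passes only in rows, so rows that do not move let the fingers close. It gives the time, the measured TCP pose, the force, the opening and the grip force at its end, in the units of the state.
- env.observe(): the state, without advancing time (a new reading comes with each control period).
- env.grab_frame(name): name is "scene" or "top" or "wrist"; returns (picture, depth): 384x512x3 uint8, red, green, blue; 384x512 float32, m along the optical axis (not along the pixel's ray), 0 where there is no reading.
- env.get_calibration(name): a dict with "intrinsics" (3x3 intrinsics, pixels), "rvec" (rotation vector, rad) and "tvec" (3), from world to camera coordinates, as OpenCV has them. Camera axes: x right, y down, z forward; pixel columns grow to the right and rows downward; lengths in m; the calibration is good to about 2 mm. A picture is of the moment at which its call begins: read the wrist's pose just before it. get_calibration takes no time and is no camera call; for the wrist camera it gives the pose at the moment of the call.
- env.close_job(): hands the job in; it is judged then, once.
The state is a dict: "t": time; "joint_positions": joint angles; "dq": joint speeds; "tau": joint torques, N m; "tcp_pos": TCP position; "tcp_rot": TCP orientation; "ft_force": force on the tool from outside, world axes, zero at the start; "moment": the same for the moment, N m; "opening": finger opening in m; "grip_force": force on a finger pad.
Only numpy, scipy, OpenCV 4.12 (cv2) and the standard library are available. Lean on these libraries where they do the work, as an engineer would, in place of code of your own. Each camera call takes 0.05 s, during which the arm holds its last target. There are 200 camera calls.

TASK

Pack away the loose pieces of the sun-study model: lift the blue stop plate out of the end bay of the curved track and lay it flat, tab up, in the long slot of the grey parts tray; then roll the yellow ball along the track, out from under the white slatted canopy, up to the end wall of the bay, lift it out there and set it in the round seat of the tray. The ball must stay on the track until it is in the bay, pieces are set down, not dropped, and the other things on the table are left where they are.

Things in the scene. Friction and masses are not known exactly. Their poses are not given: they have to be found in the camera images.
- track: Fixed plywood board, 175 x 350 mm, top (= track floor) 12 mm above the table, carrying a curved track. Origin: centre of the track's arc, at table level, off the board on the robot's side. Angles are counted from its x axis about z (up): the track's centre line is an arc of radius 180 mm running clockwise seen from above from a closed end at +26 deg to bay_mouth at -50 deg.
- bay_mouth (a point): Fixed point on the track floor, centre line, at -50 deg, where the arc ends. From here the track goes on straight along the tangent, direction (-0.766,-0.643) in track's axes, for 72 mm: the exit bay, open above, closed by a dark end wall 24 mm high. Track and bay are 46 mm wide between 5 mm thick curbs, 10 mm high over the floor; from -42 to +26 deg the outer one is 22 mm high.
- canopy (a point): Point on the lower edge of the fixed white slatted canopy's inner rim (towards the arc centre), at -7 deg, 66 mm above the track floor. The canopy covers the arc from -40 to +10 deg, radii 164 to 213 mm, 5 mm thick (slats 25 mm apart), on thin posts outside the outer wall. Below it is open towards the arc centre: fingers leaning about 40 deg, pointing outward and down, get in. Low houses (28 mm) stand beyond it.
- exit (a point): Fixed point on the track: where the ball's centre is when the ball touches the end wall of the bay in its middle, 20 mm above the track floor, 52 mm along the straight bay. Axes as track.
- sun_center (a point): Centre of the yellow ball, 40 mm diameter, about 40 g, standing on the track floor under the canopy and free to roll along the track (3 mm play each side).
- stop_grip (a point): Centre of the upright tab of the loose blue stop plate. Plate 60 (x) x 38 (y) x 6 mm lying flat, about 50 g; on its middle an upright tab 40 (x) x 10 (y) mm rising to 40 mm above the underside. This point is 23 mm above the plate's underside. The plate starts on the floor of the bay, long axis along the bay, so the ball cannot enter.
- tray: Fixed grey parts tray, 190 (x) x 78 (y) mm, walls 14 mm high and 5 mm thick, floor 4 mm thick. From -x to +x: the plate slot, a bin with a wooden offcut in it, and a white block with a round hole (the ball seat). Origin: centre of its underside. The tray may stand on either side of the track.
- slot (a point): Centre of the floor of the tray's slot (4 mm above the table). The slot is 51 mm along x and 68 mm along y inside: the plate's long axis goes along y. Axes as the tray's.
- seat (a point): Where the ball's centre is when it sits in the tray's round seat (28.5 mm above the table). The seat is a 31 mm hole in the white block, whose top is 16 mm above the table; the ball rests in its mouth.
- offcut: Bystander: dark wooden offcut 34 x 48 x 10 mm in the tray's middle bin. Origin: underside centre.
- house: Bystander: loose little wooden house, 22 x 28 x 22 mm, on the board beyond the canopy. Origin: underside centre.
- massing: Bystander, fixed: wooden massing model on a 190 x 120 mm board, up to 72 mm high, on the side of the track where the tray is not. Origin: underside centre.
- glue: Bystander: white glue bottle, 48 mm across, 130 mm high. Origin: underside centre.
- mug: Bystander: white mug, 80 mm across, 90 mm high. Origin: underside centre.
- tree: Bystander: turned wooden model tree, 44 mm across, 75 mm high. Origin: underside centre.
- tape: Bystander: orange tape roll lying flat, 90 mm across, 25 mm high. Origin: underside centre.
- block: Bystander: wooden block 90 x 40 x 30 mm. Origin: underside centre.

How it is judged:
On the way, in this order (a step that is already met when the one before it is completed fails the run):
1. the stop plate lies flat in the tray's slot, let go (horizontal distance between stop_grip and slot below 0.01 m and z of stop_grip in the frame of slot below 0.027 m and angle between stop_grip's own z axis and vertical below 0.1 rad and angle between the x axis of stop_grip and the y axis of slot, either way round below 0.25 rad and contact force between the fingers and stop below 0.1 N), for 0.2 s.
2. the ball has rolled to the end wall of the bay, still on the track floor (horizontal distance between sun_center and exit below 0.012 m and z of sun_center in the frame of exit below 0.006 m), for 0.2 s.
3. the ball is lifted straight out of the bay (horizontal distance between sun_center and exit below 0.035 m and z of sun_center in the frame of exit above 0.025 m), for 0.1 s.
At the end, for the whole second after the job is handed in: the ball sits in the tray's round seat (centre within 6 mm sideways, 5 mm in height) and the stop plate lies flat, tab up, in the tray's slot (within 10 mm of its centre, no more than 4 mm above its floor, tilted less than 0.1 rad, long axis along the slot within 0.25 rad) (horizontal distance between sun_center and seat below 0.006 m and z of sun_center in the frame of seat between -0.005 and 0.004 m and horizontal distance between stop_grip and slot below 0.01 m and z of stop_grip in the frame of slot below 0.027 m and angle between stop_grip's own z axis and vertical below 0.1 rad and angle between the x axis of stop_grip and the y axis of slot, either way round below 0.25 rad); the robot touches nothing.
It fails at once if the ball is lifted off the track, or leaves it, before it is in the bay (y of sun_center in the frame of track above -0.1 m and ((horizontal distance between sun_center and track between 0.15 and 0.215 m and height (world z) of sun_center between 0.044 and 0.075 m) or (horizontal distance between sun_center and track below 0.15 m and height (world z) of sun_center below 0.044 m))).
It fails at once if the plate is dropped into the slot (reaches 0.6 m/s there) (horizontal distance between stop_grip and slot below 0.03 m and z of stop_grip in the frame of slot below 0.06 m and linear speed of stop above 0.6 m/s).
It fails at once if the ball is dropped into the seat (reaches 0.6 m/s there) (horizontal distance between sun_center and seat below 0.03 m and z of sun_center in the frame of seat below 0.05 m and linear speed of sun above 0.6 m/s).
It fails at once if a bystander is moved more than 25 mm (distance of any of glue, mug, tree, tape, block, house, offcut from where it was at the start of the episode above 0.025 m).
It also fails if it takes over 72 s, if anything falls off the work surface, if the arm or the gripper's body presses on something with over 40 N, if the wrist force passes 120 N, or if a joint passes its speed limit or range.

## Working session

There is one attempt and no reset: what is moved stays moved. The work goes in short steps, Python scripts to look and compute and a shell command to move; the robot and the scene stay as the last step left them, time stands still between calls to the robot, and variables do not carry over. Pictures are saved under pics/ and viewed, at most 10 in all, crops included, and the job is handed in when it is done.

```bash
ls; mkdir -p pics; cat > h.py <<'E'
import numpy as np, cv2
from station import env
from scipy.spatial.transform import Rotation as R
def cal(n):
    c=env.get_calibration(n);return np.array(c["intrinsics"]),cv2.Rodrigues(np.array(c["rvec"],float))[0],np.array(c["tvec"],float).ravel()
def pts(depth,c):  # world point per pixel
    K,Rm,t=c;v,u=np.indices(depth.shape)
    p=np.stack([(u-K[0,2])/K[0,0]*depth,(v-K[1,2])/K[1,1]*depth,depth],-1)
    return (p-t)@Rm
def ray(uv,z,c):
    K,Rm,t=c;d=Rm.T@np.linalg.solve(K,[uv[0],uv[1],1]);o=-Rm.T@t
    return o+d*(z-o[2])/d[2]
E
python3 - <<'E'
from h import *
import numpy as np
s=env.observe();print({k:np.round(v,3) for k,v in s.items()})
for n in ("scene","top"):
    c=cal(n);p,d=env.grab_frame(n);np.savez(f"{n}.npz",p=p,d=d,K=c[0],R=c[1],t=c[2])
    print(n,-c[1].T@c[2],(d>0).mean());cv2.imwrite(f"pics/{n}.png",p[:,:,::-1])
E
```

```text
pics
{'t': np.float64(0.0), 'joint_positions': array([-1.261,  0.424,  1.631,  0.   ,  1.089, -0.019]), 'dq': array([-0.001,  0.   , -0.001,  0.   ,  0.001,  0.001]), 'tau': array([-0.0000e+00, -5.5738e+01, -2.8174e+01, -0.0000e+00,  7.0000e-03,
       -0.0000e+00]), 'tcp_pos': array([ 0.202, -0.591,  0.231]), 'tcp_rot': array([-0.001,  0.987,  0.164, -0.   ]), 'ft_force': array([1.013, 0.558, 0.159]), 'moment': array([0.043, 0.014, 0.016]), 'grip_force': np.float64(0.0), 'opening': np.float64(0.085)}
scene [ 1.00671306 -0.61924841  1.12531381] 0.9960123697916666
top [ 0.36971112 -0.01007262  1.08260901] 0.9960428873697916
```

View pics/top.png

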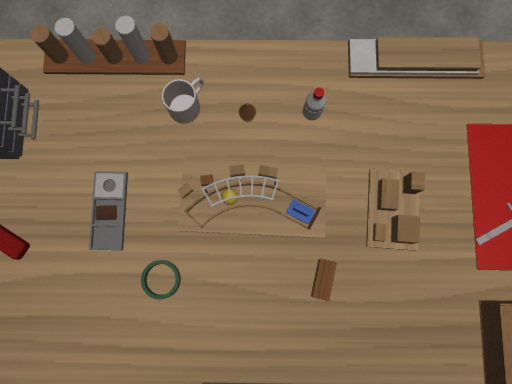

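View pics/scene.png

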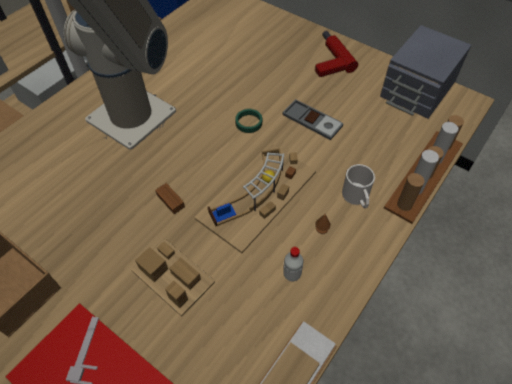

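The top view (up = +x, left = +y) has the tray on the left: seat (109,185), slot (107,235). The ball is at (230,197) under the canopy and the blue plate at (301,211) near the bay end wall (about 315,217). In the scene view the same things lie at (268,175) for the ball and (224,212) for the plate.

```bash
python3 - <<'E'
from h import *
def load(n):
    z=np.load(n+".npz");return z['p'],z['d'],(z['K'],z['R'],z['t'])
for n in ("top","scene"):
    p,d,c=load(n);W=pts(d,c);hsv=cv2.cvtColor(p,cv2.COLOR_RGB2HSV).astype(int);H,S,V=hsv[...,0],hsv[...,1],hsv[...,2]
    near=(abs(W[...,0]-.38)<.15)&(abs(W[...,1]+.02)<.25)
    b=near&(H>100)&(H<130)&(S>120)
    P=W[b];print(n,"blue",b.sum(),P.mean(0),P[:,2].min(),P[:,2].max())
    lo=P
    print(" rect",cv2.minAreaRect(P[:,:2].astype(np.float32)))
    T=P[P[:,2]>.03+.012] if len(P) else P
    if len(T)>3: print(" tab",len(T),T.mean(0),cv2.minAreaRect(T[:,:2].astype(np.float32)))
    y=near&(H>20)&(H<33)&(S>180)&(V>120);Y=W[y]
    print(" ball",y.sum(),Y.mean(0),Y.max(0),np.argwhere(y).mean(0)[::-1])
    # sphere fit fixed r
    from scipy.optimize import least_squares
    r=least_squares(lambda x:np.linalg.norm(Y-x,axis=1)-.02,Y.mean(0)-[0,0,.015],loss='soft_l1',f_scale=.002);print(" sph",r.x)
    # tray
    g=(S<60)&(V>60)&(abs(W[...,1]-.35)<.12)&(abs(W[...,0]-.38)<.16)&(W[...,2]>0.002)&(W[...,2]<.03)
    cs,_=cv2.findContours(g.astype(np.uint8),0,1);m=np.zeros(g.shape,np.uint8);cv2.drawContours(m,[max(cs,key=cv2.contourArea)],-1,1,-1)
    G=W[(m>0)];print(" tray",len(G),cv2.minAreaRect(G[:,:2].astype(np.float32)), np.percentile(G[:,2],[5,50,95]))
    print(" table z",np.median(W[(abs(W[...,0]-.25)<.05)&(abs(W[...,1]-.1)<.05)][:,2]))
p,d,c=load("top");cv2.imwrite("pics/topz.png",np.hstack([cv2.resize(p[160:250,170:335,::-1],None,fx=3.4,fy=3.4,interpolation=cv2.INTER_CUBIC),cv2.resize(p[165:255,80:135,::-1],None,fx=3.4,fy=3.4,interpolation=cv2.INTER_CUBIC)]))
E
```

```text
top blue 331 [ 0.50167853 -0.12113811  0.03283752] 0.014075145508937719 1.0826090092176346
 rect ((0.43745750188827515, -0.08375401049852371), (0.05880623683333397, 0.19135284423828125), 59.68014907836914)
 tab 76 [ 0.50115246 -0.11797242  0.07995984] ((0.4339164197444916, -0.07553599774837494), (0.03960660472512245, 0.17905975878238678), 56.916664123535156)
 ball 10 [0.52326213 0.04460197 0.04484348] [0.52598915 0.05420316 0.04960418] [230.1 201. ]
 sph [0.54100049 0.05033374 0.04192905]
 tray 1816 ((0.45823413133621216, 0.18397891521453857), (0.4040674865245819, 0.13674335181713104), 84.17503356933594) [0.00247715 0.00814567 0.01742335]
 table z 0.0005468020182150412
scene blue 248 [ 0.50850496 -0.12717034  0.02869981] 0.012353113712026643 0.05592275763755546
 rect ((0.5048663020133972, -0.12327152490615845), (0.05803965777158737, 0.04028435796499252), 61.40036392211914)
 tab 55 [ 0.50706887 -0.12550704  0.0500713 ] ((0.5067701935768127, -0.12447968125343323), (0.03977484256029129, 0.008936287835240364), 58.821964263916016)
 ball 3 [0.5283393  0.0374733  0.04575696] [0.52959296 0.04822487 0.04833837] [264. 174.]
 sph [0.54083561 0.04383676 0.03391256]
 tray 665 ((0.7533409595489502, -0.09194403886795044), (0.14567971229553223, 1.160933494567871), 32.81686019897461) [0.00237285 0.01019123 0.01855   ]
 table z 0.0007571565456033219
```

View pics/topz.png

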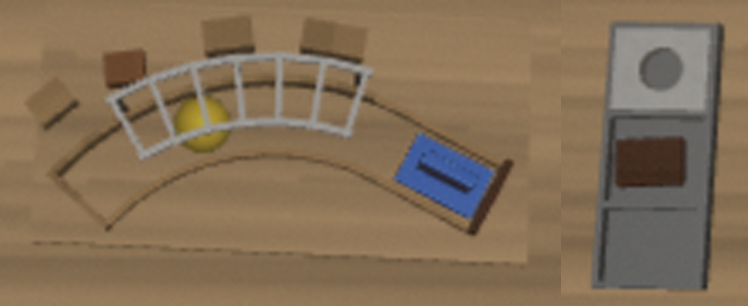

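The crop shows the arc with the bay running down to the right to its dark end wall, the plate about 10 mm short of that wall, and the ball under the left half of the canopy. The depth gives the plate at about (0.506,-0.124) with its axis at about 60 deg. I'll move above the bay and use the wrist camera.

```bash
python3 -m crank '[[0.0436,-0.0344,-0.015,0,0,0,100],[0.0436,-0.0344,-0.015,0,0,0,100],[0.0436,-0.0344,-0.015,0,0,0,100],[0.0436,-0.0344,-0.015,0,0,0,100],[0.0436,-0.0344,-0.015,0,0,0,100],[0.0436,-0.0344,-0.015,0,0,0,100],[0.0436,-0.0344,-0.015,0,0,0,100],[0.0436,-0.0344,-0.015,0,0,0,100]]' && python3 -m crank '[[0.0436,-0.0344,0,0,0,0,100],[0.0436,-0.0344,0,0,0,0,100],[0,0,0,0,0,-10.25,100],[0,0,0,0,0,-10.25,100],[0,0,0,0,0,-10.25,100],[0,0,0,0,0,-10.25,100],[0,0,0,0,0,0,100]]'
python3 - <<'E'
from h import *
s=env.observe();print(s['t'],s['tcp_pos'],R.from_quat(s['tcp_rot'],scalar_first=True).as_matrix().round(3))
c=cal("wrist");p,d=env.grab_frame("wrist");np.savez("w1.npz",p=p,d=d,K=c[0],R=c[1],t=c[2])
print(-c[1].T@c[2],c[1].T[:,2]);cv2.imwrite("pics/w1.png",p[:,:,::-1])
E
```

```text
t: 1.1
tcp_pos: [0.4436, -0.2167, 0.3517]
tcp_rot: [-0.0, 0.987, 0.164, -0.0]
ft_force: [0.8, 0.1, -1.2]
opening: 0.0857
grip_force: 0.0
t: 1.98
tcp_pos: [0.5032, -0.1251, 0.351]
tcp_rot: [-0.0, 0.867, 0.498, -0.0]
ft_force: [0.7, 0.4, 0.2]
opening: 0.0853
grip_force: 0.0
1.975 [ 0.50319532 -0.12507252  0.35099957] [[ 0.504  0.864 -0.001]
 [ 0.864 -0.504  0.   ]
 [-0.    -0.001 -1.   ]]
[ 0.53737513 -0.0662097   0.49378639] [-0.13890751 -0.23618451 -0.96172843]
```

View pics/w1.png

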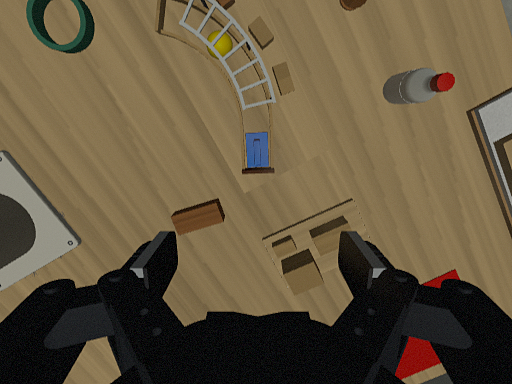

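The wrist view shows the plate at (257,150), the end wall at (258,171), the ball at (219,43) under the canopy, and the block, massing model and glue bottle clear of the bay. Next I fit the track from the depth points.

```bash
python3 - <<'E'
from h import *
from scipy.optimize import least_squares
z=np.load("w1.npz");p,d,c=z['p'],z['d'],(z['K'],z['R'],z['t']);W=pts(d,c)
hsv=cv2.cvtColor(p,cv2.COLOR_RGB2HSV).astype(int);H,S,V=hsv[...,0],hsv[...,1],hsv[...,2]
roi=np.zeros(H.shape,bool);roi[0:185,150:290]=1
b=roi&(H>100)&(H<130)&(S>100);P=W[b];P=P[(P[:,2]<.07)]
T=P[P[:,2]>.046];print("plate z",np.percentile(P[:,2],[5,25,50,75,95]));
for Q in(P[P[:,2]<.03],T):print(len(Q),Q.mean(0),cv2.minAreaRect(Q[:,:2].astype(np.float32)))
tz=W[200:240,60:150].reshape(-1,3)[:,2];print("table",np.median(tz),tz.std())
fl=W[115:128,250:266].reshape(-1,3)[:,2];print("floor",np.median(fl))
e=np.zeros_like(roi);e[162:180,235:282]=1;e&=(V<105)&(S>70)&(W[...,2]>.02)
E=W[e];print("endwall",e.sum(),E.mean(0),E[:,2].max(),cv2.minAreaRect(E[E[:,2]>.03][:,:2].astype(np.float32)))
# curbs
e0=np.array([.505,-.124])
inn=roi&(W[...,2]>.018)&(W[...,2]<.026)&~b
out=roi&(W[...,2]>.029)&(W[...,2]<.036)&~b
I=W[inn];O=W[out];print(len(I),len(O))
# initial centre from plate: bay angle
th=np.deg2rad(20);Rt=lambda a:np.array([[np.cos(a),-np.sin(a)],[np.sin(a),np.cos(a)]])
bp=lambda s:180*np.array([np.cos(np.deg2rad(-50)),np.sin(np.deg2rad(-50))])/1000+s*np.array([-.766,-.643])
C0=E.mean(0)[:2]-Rt(th)@bp(.074)
for it in range(4):
    def sel(A,r,w):return A[abs(np.linalg.norm(A[:,:2]-C0,axis=1)-r)<w]
    w=[.02,.012,.008,.006][it]
    i=sel(I,.1545,w);o=sel(O,.2055,w)
    def ang(A):return np.rad2deg(np.arctan2(A[:,1]-C0[1],A[:,0]-C0[0]))-20
    i=i[(ang(i)>-50)&(ang(i)<26)];o=o[(ang(o)>-42)&(ang(o)<26)]
    C0=least_squares(lambda x:np.r_[np.linalg.norm(i[:,:2]-x,axis=1)-.1545,np.linalg.norm(o[:,:2]-x,axis=1)-.2055],C0,loss='soft_l1',f_scale=.003).x
    print(C0,len(i),len(o),np.std(np.linalg.norm(i[:,:2]-C0,axis=1)),np.mean(np.linalg.norm(i[:,:2]-C0,axis=1)),np.mean(np.linalg.norm(o[:,:2]-C0,axis=1)))
y=roi&(H>20)&(H<33)&(S>180)&(V>100);Y=W[y];Y=Y[(Y[:,2]<.06)&(Y[:,2]>.02)]
r=least_squares(lambda x:np.linalg.norm(Y-[x[0],x[1],.032],axis=1)-.02,Y.mean(0)[:2],loss='soft_l1',f_scale=.002).x
dv=r-C0;print("ball",r,np.linalg.norm(dv),np.rad2deg(np.arctan2(dv[1],dv[0])))
dv=E.mean(0)[:2]-C0;print("wall rel",np.linalg.norm(dv),np.rad2deg(np.arctan2(dv[1],dv[0])),"nominal",np.linalg.norm(bp(.0745)),np.rad2deg(np.arctan2(*bp(.0745)[::-1])))
E
```

```text
plate z [0.01694139 0.01801332 0.01868913 0.02002937 0.05285572]
568 [ 0.50299791 -0.12170777  0.0183673 ] ((0.5300158262252808, -0.030567407608032227), (0.25884580612182617, 0.04498455673456192), 73.20230865478516)
151 [ 0.5024161  -0.12202664  0.0523323 ] ((0.5430526733398438, -0.026476919651031494), (0.2472129762172699, 0.05283196270465851), 76.66495513916016)
table 0.0006693564997519416 0.031845563665847045
floor 0.012386624869988311
endwall 165 [ 0.4857286  -0.15261691  0.03566116] 0.4937863852914339 ((0.5102004408836365, -0.11134582757949829), (0.10535585135221481, 0.05380583181977272), 59.9050178527832)
1021 1131
[ 0.36248278 -0.00462591] 433 565 0.001511229956986837 0.15402824280380578 0.20965945273259332
[ 0.36183698 -0.00449754] 444 439 0.0015046468182016788 0.15458100739290012 0.20541075349455679
[ 0.36184556 -0.00447166] 446 437 0.0015040187527940452 0.15457479376317068 0.20544168711044897
[ 0.36184771 -0.00448154] 446 435 0.0015041541214172293 0.15457445244880397 0.20544303574244713
ball [0.53393188 0.045916  ] 0.1793122292031313 16.32349360341386
wall rel 0.19310764611273293 -50.0953351015526 nominal 0.19482432498658522 -72.48459196781053
```

```bash
python3 - <<'E'
from h import *
z=np.load("w1.npz");p,d,c=z['p'],z['d'],(z['K'],z['R'],z['t']);W=pts(d,c)
hsv=cv2.cvtColor(p,cv2.COLOR_RGB2HSV).astype(int);H,S,V=hsv[...,0],hsv[...,1],hsv[...,2]
C=np.array([.3618,-.0045])
box=np.zeros(H.shape,bool);box[125:180,235:285]=1;ok=box&(d>.1)&(W[...,2]<.07)
b=ok&(H>100)&(H<130)&(S>100);P=W[b];P=P[np.linalg.norm(P[:,:2]-[.503,-.122],axis=1)<.05]
def pr(n,Q):
    m=Q.mean(0);u,s,v=np.linalg.svd(Q[:,:2]-m[:2]);r=cv2.minAreaRect(Q[:,:2].astype(np.float32));print(n,len(Q),m.round(4),"axis",np.rad2deg(np.arctan2(*v[0][::-1]))%180,r)
pr("plate",P[P[:,2]<.03]);pr("tab",P[P[:,2]>.047])
e=ok&(V<110)&(S>60)&(W[...,2]>.033)&~b;e[:160]=0;pr("wall",W[e])
dv=W[e].mean(0)[:2]-C;print(np.linalg.norm(dv),np.rad2deg(np.arctan2(*dv[::-1]))+72.48)
E
```

```text
plate 567 [ 0.5029 -0.1221  0.0184] axis 62.55017890808452 ((0.5017014741897583, -0.1240612268447876), (0.0597795806825161, 0.03721768036484718), 62.55402374267578)
tab 149 [ 0.5017 -0.1239  0.0523] axis 62.422355930655115 ((0.5017704367637634, -0.12449291348457336), (0.03936886042356491, 0.009846912696957588), 59.93943786621094)
wall 114 [ 0.4855 -0.1546  0.0362] axis 151.5124903973174 ((0.4852067828178406, -0.15455061197280884), (0.005750743672251701, 0.053482893854379654), 60.21194076538086)
0.19448888023974711 21.974872493575646
```

Track centre is (0.3618,-0.0045) with yaw about 22 deg, and exit is about (0.4963,-0.1349). The plate is at (0.5018,-0.1242), axis 62.4 deg. Descending to grasp.

```bash
python3 -m crank '[[0,-0.0017,0.05,0,0,-2.5,50],[0,0,0.055,0,0,0,50],[0,0,0.055,0,0,0,50],[0,0,0.055,0,0,0,50],[0,0,0.05,0,0,0,50],[0,0,0.035,0,0,0,50],[0,0,0.01,0,0,0,50],[0,0,0,0,0,0,50]]' && python3 -m crank '[[0,0,0.0155,0,0,0,50],[0,0,0,0,0,0,15],[0,0,0,0,0,0,0],[0,0,0,0,0,0,0],[0,0,0,0,0,0,0],[0,0,0,0,0,0,0]]' 40
```

```text
t: 3.02
tcp_pos: [0.502, -0.1243, 0.0414]
tcp_rot: [-0.0, 0.856, 0.517, -0.0]
ft_force: [0.1, -0.7, 0.2]
opening: 0.0426
grip_force: 0.0
t: 3.78
tcp_pos: [0.5023, -0.1244, 0.0263]
tcp_rot: [0.0, 0.856, 0.518, 0.0]
ft_force: [-0.1, -0.4, 6.3]
opening: 0.0093
grip_force: 40.5
```

```bash
python3 -m crank '[[0,0,-0.03,0,0,0,0],[0,0,-0.05,0,0,0,0],[0,0,-0.06,0,0,0,0],[0.049,-0.03,-0.015,0,0,0,0],[0.049,-0.03,-0.015,0,0,0,0],[0.049,-0.03,-0.015,0,0,0,0],[0.049,-0.03,-0.015,0,0,0,0],[0.049,-0.03,-0.015,0,0,0,0]]' && python3 -m crank '[[0.049,-0.03,-0.01,0,0,0,0],[0,0,0,0,0,-10,0],[0,0,0,0,0,-10,0],[0,0,0,0,0,-8,0],[0,0,0,0,0,0,0]]'
python3 - <<'E'
from h import *
s=env.observe();print(s['t'],s['tcp_pos'],R.from_quat(s['tcp_rot'],scalar_first=True).as_matrix().round(3))
c=cal("wrist");p,d=env.grab_frame("wrist");np.savez("w2.npz",p=p,d=d,K=c[0],R=c[1],t=c[2])
cv2.imwrite("pics/w2.png",p[:,:,::-1])
E
```

```text
t: 4.78
tcp_pos: [0.4822, 0.1641, 0.2413]
tcp_rot: [0.0, 0.856, 0.518, 0.0]
ft_force: [1.0, -0.3, 0.5]
opening: 0.0093
grip_force: 39.7
t: 5.4
tcp_pos: [0.4787, 0.2196, 0.2506]
tcp_rot: [-0.0, 0.705, 0.709, -0.0]
ft_force: [0.7, -0.1, -0.1]
opening: 0.0091
grip_force: 39.7
5.4 [0.47865359 0.21962495 0.25055532] [[-0.005  1.    -0.001]
 [ 1.     0.005 -0.   ]
 [-0.    -0.001 -1.   ]]
```

View pics/w2.png

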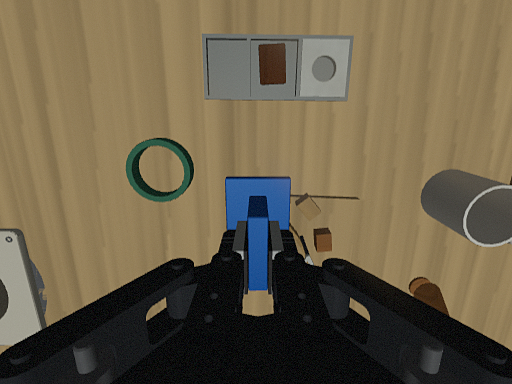

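The wrist view shows the tray at the top, spanning (203,35) to (353,100): slot on the left (228,68), offcut (272,64), seat hole (324,69). The plate hangs straight in the gripper at (257,205).

```bash
python3 - <<'E'
from h import *
z=np.load("w2.npz");p,d,c=z['p'],z['d'],(z['K'],z['R'],z['t']);W=pts(d,c)
r=np.zeros(d.shape,bool);r[25:112,192:365]=1;r&=(d>.1)
hsv=cv2.cvtColor(p,cv2.COLOR_RGB2HSV).astype(int)
Z=W[...,2]
m=r&(hsv[...,1]<60);Q=W[m&(Z>.009)&(Z<.02)];rc=cv2.minAreaRect(Q[:,:2].astype(np.float32));print("rim",len(Q),rc)
m2=m.astype(np.uint8);cs,_=cv2.findContours(m2,0,1);k=max(cs,key=cv2.contourArea)
a=np.array([ray(q[0],.014,c)[:2] for q in k],np.float32);print("silh@14mm",cv2.minAreaRect(a))
g=r.copy();g[:,:302]=0;g&=(hsv[...,2]<175)&(hsv[...,1]<60);n,l,st,ce=cv2.connectedComponentsWithStats(g.astype(np.uint8))
for i in range(1,n):
    if st[i,4]>60:print("hole?",st[i],ce[i],ray(ce[i],.016,c))
f=r.copy();f[:,250:]=0;f&=(abs(Z-.004)<.003)&(hsv[...,1]<60);F=W[f];print("floor",len(F),cv2.minAreaRect(F[:,:2].astype(np.float32)))
b=(hsv[...,0]>100)&(hsv[...,0]<130)&(hsv[...,1]>100)&(d>.1)&(d<.6);b[240:]=0;B=W[b];B=B[B[:,2]<.26];
u=B[:,:2];print("plate",np.percentile(B[:,2],[5,50,95]),B.mean(0),cv2.minAreaRect(u.astype(np.float32)))
E
```

```text
rim 4422 ((0.5012979507446289, 0.3397268056869507), (0.078168123960495, 0.19012445211410522), 89.65914916992188)
silh@14mm ((0.5013101696968079, 0.3398701548576355), (0.07835400104522705, 0.18992595374584198), 89.66474914550781)
hole? [ 302   35   52   66 3203] [325.88323447  66.82516391] [0.56437626 0.3411082  0.016     ]
floor 2170 ((0.43359294533729553, 0.3447219133377075), (0.05671890452504158, 0.0759742259979248), 0.24195387959480286)
plate [0.24134345 0.24251418 0.24816935] [0.4776851  0.23780241 0.24239264] ((0.4978286921977997, 0.17478248476982117), (0.04481131583452225, 0.1672707051038742), 18.780054092407227)
```

```bash
python3 -m crank '[[0.04,-0.014,0.02,0,0,0.5,0],[0.04,-0.014,0.02,0,0,0,0],[0.0404,-0.0135,0.02,0,0,0,0],[0,0,0.05,0,0,0,0],[0,0,0.05,0,0,0,0],[0,0,0.03,0,0,0,0],[0,0,0.02,0,0,0,0],[0,0,0,0,0,0,0]]'
python3 - <<'E'
from h import *
z=np.load("w2.npz");p,d,c=z['p'],z['d'],(z['K'],z['R'],z['t'])
g=cv2.cvtColor(p,cv2.COLOR_RGB2GRAY)[50:88,308:342];_,t=cv2.threshold(g,0,255,cv2.THRESH_BINARY_INV+cv2.THRESH_OTSU);n,l,st,ce=cv2.connectedComponentsWithStats(t)
for i in range(1,n):
    if st[i,4]>100:print(st[i],ray(ce[i]+[308,50],.016,c))
hsv=cv2.cvtColor(p,cv2.COLOR_RGB2HSV).astype(int);b=((hsv[...,0]>100)&(hsv[...,0]<130)&(hsv[...,1]>100)).astype(np.uint8)
rows=np.where(b[:,230:285].sum(1)>40)[0];zt=.2506-.0263+.012+.006;print("front edge y",ray([257,rows[0]],zt,c))
cl=np.where(b[190:215].sum(0)>20)[0];print(ray([cl[0],200],zt,c)[0],ray([cl[-1],200],zt,c)[0])
E
```

```text
t: 6.45
tcp_pos: [0.4365, 0.3392, 0.0393]
tcp_rot: [-0.0, 0.709, 0.705, -0.002]
ft_force: [0.0, -0.1, -0.9]
opening: 0.0091
grip_force: 39.7
[  4   5  24  27 512] [0.56177813 0.33970942 0.016     ]
front edge y [0.47727844 0.25097143 0.2423    ]
0.459207747736683 0.4960564112601359
```

```bash
python3 -m crank '[[0,0.001,0.01,0,0,0,0],[0,0,0.006,0,0,0,0],[0,0,0.003,0,0,0,0],[0,0,0.0008,0,0,0,0],[0,0,0,0,0,0,0]]' && python3 -m crank '[[0,0,0,0,0,0,10],[0,0,0,0,0,0,20],[0,0,0,0,0,0,30],[0,0,0,0,0,0,30],[0,0,0,0,0,0,30]]'
```

```text
t: 7.08
tcp_pos: [0.4386, 0.3402, 0.0212]
tcp_rot: [0.0, 0.708, 0.706, 0.0]
ft_force: [0.3, 0.3, 0.3]
opening: 0.0092
grip_force: 39.7
t: 7.7
tcp_pos: [0.4385, 0.3401, 0.0211]
tcp_rot: [0.0, 0.708, 0.706, 0.0]
ft_force: [-0.3, 0.2, 0.5]
opening: 0.0256
grip_force: 0.0
```

```bash
python3 -m crank '[[0,0,-0.02,0,0,0,30],[0,0,-0.04,0,0,0,30],[0,0,-0.06,0,0,0,70],[0,0,-0.06,0,0,0,70],[0,0,-0.06,0,0,0,70],[0,0,-0.05,0,0,0,70],[0,0,0,0,0,0,70]]'
python3 - <<'E'
from h import *
s=env.observe();print(s['t'],s['tcp_pos'])
c=cal("wrist");p,d=env.grab_frame("wrist");np.savez("w3.npz",p=p,d=d,K=c[0],R=c[1],t=c[2]);cv2.imwrite("pics/w3.png",p[:,:,::-1])
W=pts(d,c);hsv=cv2.cvtColor(p,cv2.COLOR_RGB2HSV).astype(int)
b=(hsv[...,0]>100)&(hsv[...,0]<130)&(hsv[...,1]>100)&(d>.1)&(abs(W[...,0]-.437)<.06)&(abs(W[...,1]-.34)<.06);B=W[b]
for Q in (B[B[:,2]<.02],B[B[:,2]>.038]):print(len(Q),np.median(Q[:,2]),cv2.minAreaRect(Q[:,:2].astype(np.float32)))
E
cat >> h.py <<'E'
C=np.array([.3618,-.0045])
def to(pos,Rt):  # shift and turn, tool axes, from the present pose to the target
    s=env.observe();A=R.from_quat(s['tcp_rot'],scalar_first=True)
    print("t",s['t'],"shift",A.inv().apply(np.array(pos)-s['tcp_pos']).round(4),"turn",np.rad2deg((A.inv()*Rt).as_rotvec()).round(2))
def leanpose(phi,th,rho,z):
    f,t=np.deg2rad(phi),np.deg2rad(th);r=np.array([np.cos(f),np.sin(f),0]);Z=np.array([0,0,1.])
    zt=np.sin(t)*r-np.cos(t)*Z;x=np.cos(t)*r+np.sin(t)*Z
    return np.r_[C,0]+rho*r+z*Z,R.from_matrix(np.stack([x,np.cross(zt,x),zt],1))
E
python3 - <<'E'
from h import *
# pose 100 mm back along the tool from the cage pose
for th in(0,42):
    p,r=leanpose(16.3,42,.185-.1*np.sin(np.deg2rad(42)),.024+.1*np.cos(np.deg2rad(42)));r=leanpose(16.3,th,0,0)[1];print(p);to(p,r)
E
```

```text
t: 8.57
tcp_pos: [0.4402, 0.3414, 0.3172]
tcp_rot: [0.001, 0.708, 0.706, 0.005]
ft_force: [-0.7, -0.3, 0.4]
opening: 0.0595
grip_force: 0.0
8.575 [0.44018512 0.34135986 0.31724743]
634 0.010325912708278859 ((0.43742331862449646, 0.3411077857017517), (0.058660026639699936, 0.0371333546936512), 89.71334838867188)
566 0.3451373498008993 ((0.435794860124588, 0.3406936526298523), (0.03979065269231796, 0.11840632557868958), 82.70693969726562)
[0.47514047 0.02864307 0.09831448]
t 8.625 shift [-0.3125  0.036   0.2151] turn [ 0.1  -0.33 73.54]
[0.47514047 0.02864307 0.09831448]
t 8.625 shift [-0.3125  0.036   0.2151] turn [-26.78  35.65  70.04]
```

The plate lies in the slot: centre (0.437,0.341), top 10.3 mm above the table, aligned with the slot. Now over to the ball: swing, yaw, then lean.

```bash
python3 -m crank '[[-0.052,0.006,0,0,0,0,70],[-0.052,0.006,0,0,0,0,70],[-0.052,0.006,0,0,0,0,70],[-0.052,0.006,0,0,0,0,70],[-0.052,0.006,0,0,0,0,70],[-0.0525,0.006,0,0,0,0,70],[0,0,0,0,0,10.5,70],[0,0,0,0,0,10.5,70]]' && python3 -m crank '[[0,0,0.01,0,0,10.5,70],[0,0,0.02,0,0,10.5,70],[0,0,0.02,0,0,10.5,70],[0,0,0.02,0,0,10.5,70],[0,0,0,0,0,10.5,70],[0,0,0,0,10.5,0,70],[0,0,0,0,10.5,0,70],[0,0,0,0,0,0,70]]' && python3 -m crank '[[0,0,0,0,10.5,0,70],[0,0,0,0,10.5,0,70],[0,0,0,0,0,0,70]]'
python3 - <<'E'
from h import *
p,r=leanpose(16.3,42,.185-.1*np.sin(np.deg2rad(42)),.024+.1*np.cos(np.deg2rad(42)));to(p,r);print(env.observe()['joint_positions'])
c=cal("wrist");q,d=env.grab_frame("wrist");np.savez("w4.npz",p=q,d=d,K=c[0],R=c[1],t=c[2]);cv2.imwrite("pics/w4.png",q[:,:,::-1])
E
```

```text
t: 9.62
tcp_pos: [0.4725, 0.0265, 0.3099]
tcp_rot: [-0.001, 0.827, 0.562, -0.001]
ft_force: [-1.5, -0.3, 0.3]
opening: 0.0598
grip_force: 0.0
t: 10.62
tcp_pos: [0.4692, 0.0271, 0.2388]
tcp_rot: [-0.026, 0.974, 0.139, 0.178]
ft_force: [-0.5, -0.2, 0.4]
opening: 0.0596
grip_force: 0.0
t: 11.0
tcp_pos: [0.474, 0.0402, 0.2401]
tcp_rot: [-0.062, 0.946, 0.145, 0.283]
ft_force: [0.5, -1.1, 0.1]
opening: 0.0599
grip_force: 0.0
t 11.0 shift [-0.0802  0.0163  0.1163] turn [-2.61  8.41  0.1 ]
[-0.0987166   0.02378776  2.28878014  0.7280227   0.38285775  0.54748384]
```

View pics/w4.png

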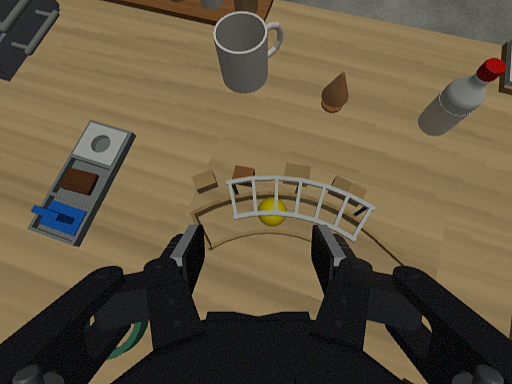

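The view shows the ball at (272,212) just behind the canopy's inner rim, both fingertips above it, and the plate in the slot at (60,217). The lean still lacks about 8 deg. I'll refine the ball position from this frame.

```bash
python3 - <<'E'
from h import *
from scipy.optimize import least_squares
z=np.load("w4.npz");p,d,c=z['p'],z['d'],(z['K'],z['R'],z['t']);W=pts(d,c);hsv=cv2.cvtColor(p,cv2.COLOR_RGB2HSV).astype(int);H,S,V=[hsv[...,i] for i in range(3)]
y=(H>20)&(H<33)&(S>180)&(V>100);y[:190]=0;y[235:]=0;y[:,:250]=0;y[:,295:]=0;Y=W[y];Y=Y[(Y[:,2]<.06)&(Y[:,2]>.012)]
r=least_squares(lambda x:np.linalg.norm(Y-[x[0],x[1],.032],axis=1)-.02,Y.mean(0)[:2],loss='soft_l1',f_scale=.002).x
dv=r-C;print(len(Y),r,np.linalg.norm(dv),np.rad2deg(np.arctan2(dv[1],dv[0])))
w=(V>150)&(S<40);w[:170]=0;w[245:]=0;w[:,:220]=0;w[:,380:]=0;Q=W[w];Q=Q[(Q[:,2]>.07)&(Q[:,2]<.1)];rr=np.linalg.norm(Q[:,:2]-C,axis=1);print("canopy",len(Q),np.percentile(Q[:,2],[5,50,95]),np.percentile(rr,[1,50,99]))
E
python3 -m crank '[[0,0,0,-2.6,8.4,0,70],[0,0,0,0,0,0,70]]'
python3 - <<'E'
from h import *
for b in(.1,0):
    p,r=leanpose(16.3,42,.185-b*np.sin(np.deg2rad(42)),.024+b*np.cos(np.deg2rad(42)));to(p,r)
print(env.observe()['joint_positions'])
E
```

```text
374 [0.53381221 0.04633634] 0.179367037130145 16.464471442294748
canopy 808 [0.08185738 0.08303598 0.08419025] [0.16571887 0.19202521 0.21275198]
t: 11.3
tcp_pos: [0.4767, 0.048, 0.2424]
tcp_rot: [-0.068, 0.935, 0.145, 0.318]
ft_force: [-0.3, -0.0, 0.1]
opening: 0.0598
grip_force: 0.0
t 11.3 shift [-0.094   0.0229  0.1086] turn [-2.86  4.18  0.29]
t 11.3 shift [-0.0867  0.0279  0.2082] turn [-2.86  4.18  0.29]
[-0.09862731  0.02334209  2.32502756  0.99917952  0.33314959  0.2785552 ]
```

```bash
python3 -m crank '[[-0.03,0.008,0.02,-0.9,1.4,0,70],[-0.03,0.008,0.03,-1,1.4,0,70],[-0.03,0.007,0.03,-1,1.4,0,70],[-0.004,0,0.025,0,0,0,70],[0,0,0,0,0,0,70]]'
python3 - <<'E'
from h import *
for b in(.1,0):
    p,r=leanpose(16.4,42,.185-b*np.sin(np.deg2rad(42)),.024+b*np.cos(np.deg2rad(42)));to(p,r)
print(env.observe()['joint_positions'])
E
```

```text
t: 11.92
tcp_pos: [0.4847, 0.0546, 0.1666]
tcp_rot: [-0.081, 0.926, 0.147, 0.337]
ft_force: [-0.4, -0.2, -0.2]
opening: 0.0599
grip_force: 0.0
t 11.925 shift [-0.0569  0.0246  0.0397] turn [-3.95  1.59  0.13]
t 11.925 shift [-0.0541  0.0315  0.1394] turn [-3.95  1.59  0.13]
[-0.10564382  0.25053887  2.39055114  1.98523328  0.34615099 -0.75159889]
```

```bash
python3 -m crank '[[-0.015,0.006,0.012,-1,0.4,0,70],[-0.015,0.006,0.012,-1,0.4,0,70],[-0.015,0.006,0.012,-1,0.4,0,70],[-0.011,0.007,0.01,-1,0.4,0,70],[0,0,0,0,0,0,70]]'
python3 - <<'E'
from h import *
for b in(.1,.07,0):
    p,r=leanpose(16.4,42,.185-b*np.sin(np.deg2rad(42)),.024+b*np.cos(np.deg2rad(42)));to(p,r)
print(env.observe()['joint_positions'])
E
```

```text
t: 12.55
tcp_pos: [0.4798, 0.0289, 0.0954]
tcp_rot: [-0.051, 0.924, 0.134, 0.356]
ft_force: [0.3, -0.4, -0.5]
opening: 0.0598
grip_force: 0.0
t 12.55 shift [-0.0015 -0.0012 -0.0052] turn [ 0.03 -0.15  0.08]
t 12.55 shift [-0.0015 -0.0013  0.0248] turn [ 0.03 -0.15  0.08]
t 12.55 shift [-0.0017 -0.0013  0.0948] turn [ 0.03 -0.15  0.08]
[-0.13869645  0.49027493  2.44805799  2.59059851  0.55550949 -1.41470278]
```

```bash
python3 -m crank '[[-0.0017,-0.0013,0.02,0,0,0,70],[0,0,0.02,0,0,0,70],[0,0,0.02,0,0,0,70],[0,0,0.02,0,0,0,70],[0,0,0.0148,0,0,0,70],[0,0,0,0,0,0,60],[0,0,0,0,0,0,58],[0,0,0,0,0,0,58]]'
python3 - <<'E'
from h import *
p,r=leanpose(16.4,42,.185,.024);to(p,r);print(env.observe()['joint_positions'])
c=cal("wrist");q,d=env.grab_frame("wrist");cv2.imwrite("pics/w5.png",q[:,:,::-1])
E
```

```text
t: 13.55
tcp_pos: [0.539, 0.0462, 0.0246]
tcp_rot: [-0.049, 0.923, 0.133, 0.356]
ft_force: [0.5, -0.3, 0.4]
opening: 0.0494
grip_force: 0.0
t 13.55 shift [ 0.0001 -0.0014  0.0009] turn [ 0.28 -0.16  0.15]
[-0.06193224  0.71334671  2.31822317  2.75238601  0.6331067  -1.51668382]
```

View pics/w5.png

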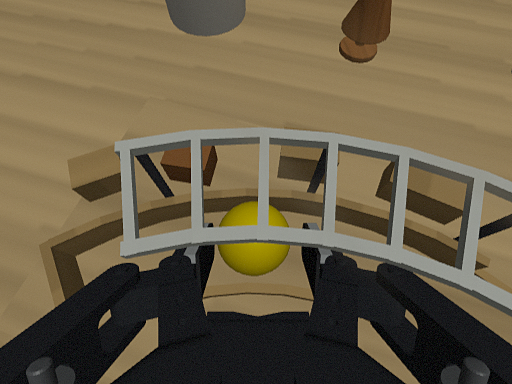

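The ball at (253,238) stands caged between both fingers under the canopy rim with clearance all round. I now roll it clockwise along the arc.

```bash
python3 -m crank '[[-0.0001,0.0065,-0.0001,-1.34,0,1.49,58],[-0.0003,0.0129,-0.0003,-2.68,0,2.97,58],[-0.0003,0.0129,-0.0003,-2.68,0,2.97,58],[-0.0003,0.0129,-0.0003,-2.68,0,2.97,58],[-0.0003,0.0129,-0.0003,-2.68,0,2.97,58]]'
python3 - <<'E'
from h import *
p,r=leanpose(16.4-18,42,.185,.024);to(p,r);print(env.observe()['joint_positions'],env.observe()['grip_force'])
E
```

```text
t: 14.22
tcp_pos: [0.5464, -0.0117, 0.0247]
tcp_rot: [0.008, 0.933, -0.014, 0.36]
ft_force: [-0.4, 0.2, 0.2]
opening: 0.0499
grip_force: 0.0
t 14.225 shift [-0.0003 -0.0021  0.0007] turn [ 0.34 -0.24  0.02]
[-0.04696199  0.71398942  2.31945142  3.13007401  0.62906747 -1.57590819] 0.01503642532043159
```

```bash
python3 -m crank '[[-0.0003,0.0115,-0.0003,-2.5,0,2.97,58],[-0.0003,0.0129,-0.0003,-2.68,0,2.97,58],[-0.0003,0.0129,-0.0003,-2.68,0,2.97,58],[-0.0003,0.0129,-0.0003,-2.68,0,2.97,58],[-0.0003,0.0129,-0.0003,-2.68,0,2.97,58],[-0.0003,0.0129,-0.0003,-2.68,0,2.97,58],[-0.0002,0.0078,-0.0002,-1.6,0,1.8,58],[0,0,0,0,0,0,58]]'
python3 - <<'E'
from h import *
p,r=leanpose(-28,42,.185,.024);to(p,r);print(env.observe()['joint_positions'])
c=cal("wrist");q,d=env.grab_frame("wrist");cv2.imwrite("pics/w6.png",q[:,:,::-1])
E
```

```text
t: 15.22
tcp_pos: [0.5249, -0.0915, 0.0249]
tcp_rot: [0.087, 0.905, -0.225, 0.35]
ft_force: [0.8, 0.9, 0.5]
opening: 0.0496
grip_force: 0.0
t 15.225 shift [-0.0005 -0.0003  0.0008] turn [-0.01 -0.28  0.05]
[-0.02425235  0.71350045  2.31568033  3.67109738  0.6390646  -1.65593747]
```

View pics/w6.png

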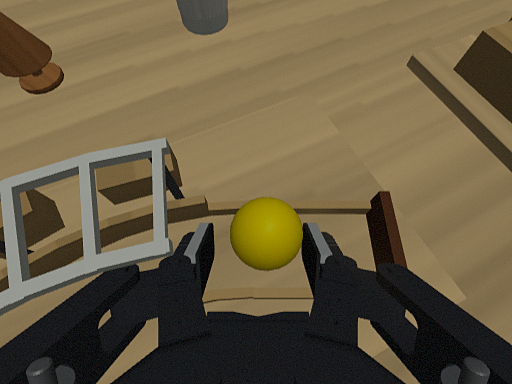

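The ball at (266,233) is at the bay mouth, clear of the canopy, with the end wall on the right (390,230). I move 22 mm farther in, withdraw, shut the fingers and push from behind.

```bash
python3 -m crank '[[0,0.007,0,0,0,0,58],[0,0.007,0,0,0,0,58],[0,0.005,0,0,0,0,58],[0,0.003,0,0,0,0,58],[0,0,0,0,0,0,58],[0,0,0,0,0,0,58]]' && python3 -m crank '[[0,0,-0.02,0,0,0,58],[0,0,-0.03,0,0,0,58],[0,0,-0.025,0,0,0,58],[0,-0.025,0,0,0,0,0],[0,-0.03,0,0,0,0,0],[0,0,0,0,0,0,0],[0,0,0,0,0,0,0],[0,0,0,0,0,0,0]]'
python3 - <<'E'
from h import *
from scipy.optimize import least_squares
c=cal("wrist");q,d=env.grab_frame("wrist");np.savez("w7.npz",p=q,d=d,K=c[0],R=c[1],t=c[2]);cv2.imwrite("pics/w7.png",q[:,:,::-1])
W=pts(d,c);hsv=cv2.cvtColor(q,cv2.COLOR_RGB2HSV).astype(int);H,S,V=[hsv[...,i] for i in range(3)]
y=(H>20)&(H<33)&(S>180)&(V>100)&(d>.05);Y=W[y];Y=Y[(Y[:,2]<.06)&(Y[:,2]>.012)]
r=least_squares(lambda x:np.linalg.norm(Y-x,axis=1)-.02,Y.mean(0),loss='soft_l1',f_scale=.002).x
m=np.array([.5207,-.089]);b=np.array([-.4695,-.883]);n=np.array([.883,-.4695]);tc=env.observe()['tcp_pos'][:2]
print("ball",len(Y),r,"s",(r[:2]-m)@b,"side",(r[:2]-m)@n,"tool s",(tc-m)@b,env.observe()['tcp_pos'])
E
```

```text
t: 16.02
tcp_pos: [0.5147, -0.111, 0.0247]
tcp_rot: [0.088, 0.905, -0.225, 0.35]
ft_force: [-0.1, -0.1, -0.0]
opening: 0.0494
grip_force: 0.0
t: 17.02
tcp_pos: [0.4951, -0.0394, 0.0799]
tcp_rot: [0.088, 0.905, -0.226, 0.349]
ft_force: [-0.1, 0.3, 0.1]
opening: 0.0001
grip_force: 0.0
ball 1650 [ 0.51382704 -0.10925724  0.0318077 ] s 0.02111399915422062 side 0.003441948010153784 tool s -0.03175588389420867 [ 0.49517314 -0.03946348  0.07988488]
```

```bash
python3 -m crank '[[0,0,0.02,0,0,0,0],[0,0,0.03,0,0,0,0],[0,0,0.023,0,0,0,0],[0,0.008,0,0,0,0,0],[0,0.008,0,0,0,0,0],[0,0.008,0,0,0,0,0],[0,0.008,0,0,0,0,0],[0,0.006,0,0,0,0,0]]' && python3 -m crank '[[0,0.005,0,0,0,0,0],[0,0.004,0,0,0,0,0],[0,0.002,0,0,0,0,0],[0,0,0,0,0,0,0],[0,0,0,0,0,0,0]]'
cat > ball.py <<'E'
from h import *
from scipy.optimize import least_squares
c=cal("wrist");q,d=env.grab_frame("wrist");cv2.imwrite("pics/b%.0f.png"%(env.observe()['t']*10),q[:,:,::-1])
W=pts(d,c);hsv=cv2.cvtColor(q,cv2.COLOR_RGB2HSV).astype(int);H,S,V=[hsv[...,i] for i in range(3)]
y=(H>20)&(H<33)&(S>180)&(V>100)&(d>.05);Y=W[y];Y=Y[(Y[:,2]<.3)&(Y[:,2]>.012)]
r=least_squares(lambda x:np.linalg.norm(Y-x,axis=1)-.02,Y.mean(0)-[0,0,.01],loss='soft_l1',f_scale=.002).x
m=np.array([.5207,-.089]);b=np.array([-.4695,-.883]);n=np.array([.883,-.4695]);s=env.observe();tc=s['tcp_pos'][:2]
print("t",s['t'],"ball",len(Y),r,"s",(r[:2]-m)@b,"side",(r[:2]-m)@n,"tool s",(tc-m)@b,s['tcp_pos'])
E
python3 ball.py
```

```text
t: 18.08
tcp_pos: [0.5212, -0.0959, 0.0265]
tcp_rot: [0.088, 0.905, -0.225, 0.35]
ft_force: [0.2, -0.1, 0.4]
opening: 0.0
grip_force: 0.0
t: 18.7
tcp_pos: [0.5164, -0.105, 0.0261]
tcp_rot: [0.088, 0.905, -0.225, 0.35]
ft_force: [-0.5, -0.5, -0.7]
opening: -0.0002
grip_force: 0.0
t 18.75 ball 3606 [ 0.50183301 -0.13602801  0.03188401] s 0.050383786611182306 side 0.005420101934572435 tool s 0.016106001918360677 [ 0.51637005 -0.10493781  0.0261323 ]
```

```bash
python3 -m crank '[[0,0.0015,0,0,0,0,0],[0,0.001,0,0,0,0,0],[0,0,0,0,0,0,0],[0,0,0,0,0,0,0]]'; python3 ball.py; python3 - <<'E'
from h import *
p,r=leanpose(62,0,0,0);to([.5,-.135,.2],r)
p,r=leanpose(-118,0,0,0);to([.5,-.135,.2],r)
print(env.observe()['joint_positions'])
E
```

```text
t: 19.25
tcp_pos: [0.5153, -0.1072, 0.0262]
tcp_rot: [0.087, 0.905, -0.225, 0.35]
ft_force: [1.5, 2.6, -0.3]
opening: 0.0002
grip_force: 1.2
t 19.3 ball 3603 [ 0.50142906 -0.13693892  0.03189963] s 0.05137777752657132 side 0.005491081085317058 tool s 0.018602484529291047 [ 0.51523837 -0.10716336  0.02619518]
t 19.3 shift [ 0.1166  0.0319 -0.1289] turn [ 33.09 -33.04 -85.46]
t 19.3 shift [ 0.1166  0.0319 -0.1289] turn [-33.05 -33.1   85.59]
[-0.07124451  0.71126819  2.33526411  3.60795376  0.65193116 -1.63560587]
```

Step 2: the ball rests against the end wall (3 N contact, s = 51 mm). I withdraw, rise, turn back through the known wrist path, then stand the tool upright.

```bash
python3 -m crank '[[0,-0.006,0,0,0,0,0],[0,-0.004,-0.02,0,0,0,0],[0,0,-0.03,0,0,0,0],[0,0,-0.03,0,0,0,0],[0.025,0,-0.03,0,0,0,0],[0.03,0,-0.034,0,0,0,20],[0.03,0,-0.034,0,0,0,50],[0.02,0,-0.024,0,0,0,80]]' && python3 -m crank '[[0,0,0,6.69,0,-7.43,80],[0,0,0,6.69,0,-7.43,80],[0,0,0,6.69,0,-7.43,80],[0,0,0,6.69,0,-7.43,80],[0,0,0,3,0,-3.3,80],[0,0,0,0,0,0,80]]'
python3 - <<'E'
from h import *
p,r=leanpose(62,0,0,0);to([.5,-.135,.2],r);p,r=leanpose(16.4,0,0,0);to([.5,-.135,.2],r)
print(env.observe()['joint_positions'])
E
python3 ball.py
```

```text
t: 20.3
tcp_pos: [0.4673, -0.0886, 0.221]
tcp_rot: [0.081, 0.902, -0.216, 0.364]
ft_force: [-0.8, -0.8, -0.4]
opening: 0.0522
grip_force: 0.0
t: 21.05
tcp_pos: [0.4874, -0.0926, 0.2356]
tcp_rot: [0.04, 0.908, -0.096, 0.407]
ft_force: [-0.3, -0.5, 0.7]
opening: 0.0682
grip_force: 0.0
t 21.05 shift [-0.0124  0.0391  0.0392] turn [ 30.75 -41.46 -69.36]
t 21.05 shift [-0.0124  0.0391  0.0392] turn [ 11.6  -47.35 -26.72]
[-0.2194995   0.08591526  2.42590169  3.08040707  0.21305866 -1.51457824]
t 21.1 ball 728 [ 0.50110861 -0.13629502  0.03169242] s 0.05095965781068557 side 0.004905810372659834 tool s 0.018730271765254172 [ 0.4874597  -0.09253788  0.2355442 ]
```

```bash
python3 -m crank '[[0,0,0,6.69,0,-7.43,80],[0,0,0,6.69,0,-7.43,80],[0,0,0,6.69,0,-7.43,80],[0,0,0,6.69,0,-7.43,80],[0,0,0,0,-8,0,80],[0,0,0,0,-8,0,80],[0,0,0,0,-8,0,80],[0,0,0,0,0,0,80]]'
python3 - <<'E'
from h import *
p,r=leanpose(62,0,0,0);to([.5014,-.1369,.2],r);print(env.observe()['joint_positions'])
E
```

```text
t: 22.1
tcp_pos: [0.5017, -0.0808, 0.2437]
tcp_rot: [-0.022, 0.935, 0.076, 0.346]
ft_force: [-0.2, 0.5, 0.7]
opening: 0.0681
grip_force: 0.0
t 22.1 shift [-0.0358  0.0548  0.0278] turn [ 19.34 -37.3  -50.45]
[-0.37634868  0.0775154   2.29225249  1.20253152  0.35383621 -0.03777652]
```

Past the wrist singularity (q4 is falling). I continue the turn directly.

```bash
python3 -m crank '[[0,0,0,2.9,-5.6,-7.6,80],[0,0,0,2.9,-5.6,-7.6,80],[0,0,0,2.9,-5.6,-7.6,80],[0,0,0,2.9,-5.6,-7.6,80],[0,0,0,2.9,-5.6,-7.6,80],[0,0,0,2.9,-5.6,-7.6,80],[0,0,0,0,0,0,80]]'
python3 - <<'E'
from h import *
p,r=leanpose(62,0,0,0);to([.5014,-.1369,.2],r);print(env.observe()['joint_positions'])
E
```

```text
t: 22.98
tcp_pos: [0.5027, -0.0765, 0.2427]
tcp_rot: [-0.007, 0.883, 0.465, 0.054]
ft_force: [-0.7, 0.9, 0.1]
opening: 0.0685
grip_force: 0.0
t 22.975 shift [-0.0547  0.0315  0.0386] turn [ 2.48 -5.69 -6.44]
[-0.22209999  0.20479437  1.92211322  0.09932948  0.9443932   0.32358704]
```

```bash
python3 -m crank '[[-0.02,0.011,0.01,2.5,-5.7,-6.4,80],[-0.017,0.01,0.01,0,0,0,80],[-0.0165,0.0105,0.017,0,0,0,80],[0,0,0,0,0,0,80]]'
python3 ball.py
python3 - <<'E'
from h import *
p,r=leanpose(62,0,0,0);to([.5014,-.1369,.2],r)
E
```

```text
t: 23.48
tcp_pos: [0.5006, -0.142, 0.2031]
tcp_rot: [0.001, 0.859, 0.511, -0.003]
ft_force: [-0.4, 0.3, -0.1]
opening: 0.0684
grip_force: 0.0
t 23.525 ball 812 [ 0.5012549  -0.13697146  0.03213563] s 0.0514882739507534 side 0.005352575479253248 tool s 0.05565559830150705 [ 0.50110167 -0.14160949  0.20384129]
t 23.525 shift [ 0.0043 -0.002   0.0038] turn [-0.04  0.33 -0.46]
```

```bash
python3 -m crank '[[0.0022,-0.001,0.03,0,0,-0.5,80],[0.0021,-0.001,0.045,0,0,0,80],[0,0,0.045,0,0,0,80],[0,0,0.03,0,0,0,75],[0,0,0.02,0,0,0,70],[0,0,0.01,0,0,0,65],[0,0,0.0035,0,0,0,60],[0,0,0,0,0,0,60]]'
python3 -m crank '[[0,0,0,0,0,0,54],[0,0,0,0,0,0,50],[0,0,0,0,0,0,46],[0,0,0,0,0,0,40],[0,0,0,0,0,0,40],[0,0,0,0,0,0,40]]' 25
```

```text
t: 24.52
tcp_pos: [0.5025, -0.1377, 0.022]
tcp_rot: [0.003, 0.856, 0.517, -0.002]
ft_force: [0.0, -0.1, -0.1]
opening: 0.0515
grip_force: 0.0
t: 25.28
tcp_pos: [0.5022, -0.1376, 0.022]
tcp_rot: [0.003, 0.856, 0.517, -0.003]
ft_force: [-1.8, 0.9, 7.7]
opening: 0.0382
grip_force: 24.3
```

```bash
python3 -m crank '[[0,0,-0.005,0,0,0,40],[0,0,-0.01,0,0,0,40],[0,0,-0.015,0,0,0,40],[0,0,-0.02,0,0,0,40],[0,0,0,0,0,0,40]]'; python3 ball.py
```

```text
t: 25.9
tcp_pos: [0.5036, -0.1376, 0.0734]
tcp_rot: [0.004, 0.856, 0.517, -0.002]
ft_force: [0.1, 1.3, -0.5]
opening: 0.0384
grip_force: 25.2
t 25.95 ball 3727 [ 0.50337213 -0.13710684  0.08315386] s 0.050613779717399214 side 0.007285649199160822 tool s 0.05113280963923936 [ 0.50290191 -0.13744463  0.07251857]
```

```bash
python3 -m crank '[[0,0,-0.04,0,0,0,40],[0,0,-0.06,0,0,0,40],[0.05,-0.0191,-0.02,0,0,0,40],[0.05,-0.0191,0,0,0,0,40],[0.05,-0.0191,0,0,0,0,40],[0.05,-0.0191,0,0,0,0,40],[0.05,-0.0191,0,0,0,0,40],[0,0,0,0,0,0,40]]'
python3 - <<'E'
from h import *
c=cal("wrist");q,d=env.grab_frame("wrist");np.savez("w8.npz",p=q,d=d,K=c[0],R=c[1],t=c[2]);cv2.imwrite("pics/w8.png",q[:,:,::-1])
for n in("w2","w3","w4","w8"):
    z=np.load(n+".npz");p,d,c=z['p'],z['d'],(z['K'],z['R'],z['t'])
    W=pts(d,c)
    X=c[1]@np.array([.5618,.3397,.016])+c[2];u=c[0]@X/X[2];k=c[0][0,0]*.0255/X[2]
    x0,y0=int(u[0]-k),int(u[1]-k)
    if x0<0 or y0<0 or x0+2*k>511 or y0+2*k>383:print(n,"out",u);continue
    g=cv2.cvtColor(p,cv2.COLOR_RGB2GRAY)[y0:int(y0+2*k),x0:int(x0+2*k)];_,t=cv2.threshold(g,0,255,cv2.THRESH_BINARY_INV+cv2.THRESH_OTSU)
    cs,_=cv2.findContours(t,cv2.RETR_LIST,cv2.CHAIN_APPROX_NONE)
    for o in cs:
        if len(o)>20:
            A=np.array([ray(v[0]+[x0,y0],.016,c)[:2] for v in o],np.float32);print(n,len(o),cv2.minEnclosingCircle(A),A.min(0),A.max(0))
s=env.observe();print(s['tcp_pos'],s['opening'])
E
```

```text
t: 26.95
tcp_pos: [0.5343, 0.1325, 0.1887]
tcp_rot: [0.002, 0.855, 0.519, -0.003]
ft_force: [-0.3, 0.5, -1.0]
opening: 0.038
grip_force: 25.5
w2 70 ((0.5618831515312195, 0.33943453431129456), 0.01595110259950161) [0.54647917 0.3241076 ] [0.5765535  0.35493204]
w3 51 ((0.5618410110473633, 0.33933472633361816), 0.015714405104517937) [0.5472861  0.32451218] [0.57738245 0.35429356]
w4 51 ((0.5614340901374817, 0.33911657333374023), 0.015512376092374325) [0.54628855 0.32443064] [0.57677656 0.35448682]
w8 out [185.00475639 -28.09110084   1.        ]
[0.53393034 0.13078354 0.18864195] 0.038105167589561416
```

```bash
python3 -m crank '[[0.0495,-0.018,0,0,0,0,40],[0.0495,-0.018,0,0,0,0,40],[0.049,-0.018,0,0,0,0,40],[0.049,-0.018,0.02,0,0,0,40],[0,0,0.04,0,0,0,40],[0,0,0.03,0,0,0,40],[0,0,0,0,0,0,40],[0,0,0,0,0,0,40]]'; python3 ball.py
python3 - <<'E'
from h import *
to([.5614,.3391,.020],R.from_quat(env.observe()['tcp_rot'],scalar_first=True))
E
```

```text
t: 28.0
tcp_pos: [0.5631, 0.3359, 0.0987]
tcp_rot: [0.003, 0.856, 0.516, -0.002]
ft_force: [-0.4, 0.3, -0.3]
opening: 0.0382
grip_force: 25.5
t 28.05 ball 3818 [0.56292857 0.33637916 0.10844171] s -0.39543611364059456 side -0.16242768966392546 tool s -0.3955289326810753 [0.56340997 0.33622831 0.09935233]
t 28.05 shift [ 0.0021 -0.0033  0.0793] turn [0. 0. 0.]
```

```bash
python3 -m crank '[[0.0021,-0.0024,0.02,0,0,0,40],[0,0,0.02,0,0,0,40],[0,0,0.02,0,0,0,40],[0,0,0.01,0,0,0,40],[0,0,0.004,0,0,0,40],[0,0,0,0,0,0,40],[0,0,0,0,0,0,40]]'; python3 ball.py
```

```text
t: 28.92
tcp_pos: [0.5614, 0.3393, 0.0245]
tcp_rot: [0.002, 0.856, 0.517, -0.002]
ft_force: [-0.2, 0.5, 0.2]
opening: 0.0385
grip_force: 25.5
t 28.975 ball 3746 [0.56122503 0.33972765 0.03423298] s -0.39759302049984513 side -0.1655040305566506 tool s -0.3972441487848305 [0.56141769 0.33923012 0.02459813]
```

Ball centre is at z 0.0342, directly over the seat. I lower it the last 5.5 mm and release gently.

```bash
python3 -m crank '[[0,0,0.003,0,0,0,40],[0,0,0.002,0,0,0,40],[0,0,0.0006,0,0,0,40],[0,0,0,0,0,0,40]]' && python3 -m crank '[[0,0,0,0,0,0,47],[0,0,0,0,0,0,52],[0,0,0,0,0,0,60],[0,0,0,0,0,0,65],[0,0,-0.02,0,0,0,65],[0,0,-0.05,0,0,0,65],[0,0,-0.06,0,0,0,65],[0,0,-0.06,0,0,0,65]]' && python3 -m crank '[[0,0,-0.02,0,0,0,65],[0,0,0,0,0,0,65]]'; python3 ball.py; ls -t pics | head -1
```

```text
t: 29.48
tcp_pos: [0.5615, 0.3391, 0.0187]
tcp_rot: [0.003, 0.856, 0.517, -0.002]
ft_force: [1.5, -1.2, 3.4]
opening: 0.0386
grip_force: 25.8
t: 30.48
tcp_pos: [0.5613, 0.3403, 0.2116]
tcp_rot: [0.002, 0.856, 0.517, -0.002]
ft_force: [0.3, 0.9, 0.1]
opening: 0.0556
grip_force: 0.0
t: 30.72
tcp_pos: [0.5621, 0.3409, 0.2308]
tcp_rot: [0.003, 0.856, 0.517, -0.001]
ft_force: [-0.6, 0.1, 0.4]
opening: 0.0556
grip_force: 0.0
t 30.775 ball 609 [0.56156722 0.33913248 0.02855981] s -0.39722814527605044 side -0.1649224417887677 tool s -0.39802117407953 [0.56109661 0.34028082 0.22847854]
b308.png
```

The ball sits in the seat: centre (0.5616,0.3391), height 28.6 mm.

```bash
python3 - <<'E'
from h import *
print(env.close_job())
E
```

```text
the job is handed in; nothing more can be done
None
```

Job handed in at about 31 s of the 72 s limit: by the last camera readings, the stop plate lies flat in the tray's slot and the ball sits in the round seat. The verdict itself was not shown.

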